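# Make up a trailer wheel hub on its stub axle

## Task

Make up the wheel hub on the upright stub axle: lower the larger bearing onto the axle, then the hub over it, then the smaller bearing into the hub's mouth, and last the thrust washer on top, each the same way up as it lies now, fully home before the next one goes on, and lowered rather than dropped. Leave the castle nut, the grease cap and the carton where they are.

Things in the scene. Friction and masses are not known exactly. Their poses are not given: they have to be found in the camera images.
- axle: Stub axle, fixed, upright on a grey plate 130 mm square (bolt heads to 32 mm high). Origin: on its axis at bench level; z up along it. Heights above the bench: collar 46 mm diameter up to a flat shoulder at 50 mm; seat 30 mm diameter to 68; taper to 20 mm diameter at 82; 20 mm to 105; thread 19 mm; bevelled nose, 10 mm across at the tip at 118. Parts slip over it with about 2 mm play all round.
- big_bearing_mid (a point): Larger roller bearing: dark steel ring, 62 mm diameter, 17 mm high, bore 34 mm, 0.15 kg. Lies wide end down: 62 mm over the lowest 7 mm, narrowing to 56 mm at the top. This point is its centre, 8.5 mm above its underside; z up. Home: underside on the axle's shoulder, this point 58.5 mm above the bench.
- hub_mid (a point): Aluminium wheel hub, 41 mm high, 0.5 kg. From below: barrel 80 mm diameter, flange 130 mm diameter at 10-20 mm, neck 61 mm diameter at 20-41 mm (grip here). Under it a 65 mm recess 15 mm deep drops over the larger bearing; through bore 40 then 29 mm; on top a mouth 49 mm wide, 6 mm deep. Point: on its axis, 20.5 mm up; z up. Home: underside 52, point 72.5, top 93 mm above the bench.
- small_bearing_mid (a point): Smaller roller bearing: dark steel ring, 44 mm diameter, 14 mm high, bore 24 mm, 0.08 kg. Lies narrow end down: 39 mm at the bottom, 44 mm from 6 mm up. This point is its centre, 7 mm above its underside; z up. Home: on the floor of the hub's mouth, underside 87, point 94 mm above the bench, standing 8 mm proud of the hub (only these 8 mm are clear for fingers).
- washer_mid (a point): Thrust washer: a plain flat bright steel ring 40 mm in diameter, 6 mm thick, hole 24 mm, 0.03 kg, lying flat. This point is its centre, 3 mm above its underside. Home, it lies flat on the smaller bearing, this point 104 mm above the bench.
- nut: Castle nut, bright steel hexagon 30 mm across flats with a slotted crown, 15 mm high; not used, leave it. Origin: centre of its underside.
- cap: Grease cap, bright domed closed cup 54 mm in diameter at its lip, 29 mm high; not used, leave it. Origin: centre of its underside.
- carton: The kit's brown carton, 150 x 110 mm and 75 mm high, at the left end of the work; leave it. Origin: centre of its underside.
Not all that is in view belongs to the job. Of the things shaped like the part that bears washer_mid, the bare steel one is meant.

How it is judged (in metres and radians):
On the way, in this order (a step that is already met when the one before it is completed fails the run):
1. the larger bearing is home on the axle's shoulder (horizontal distance between big_bearing_mid and axle below 0.005 m and z of big_bearing_mid in the frame of axle between 0.055 and 0.062 m and angle between big_bearing_mid's own z axis and vertical below 0.1 rad), for 0.2 s.
2. the hub is home over the larger bearing (all of step 1 and horizontal distance between hub_mid and axle below 0.006 m and z of hub_mid in the frame of axle between 0.069 and 0.076 m and angle between hub_mid's own z axis and vertical below 0.1 rad), for 0.2 s.
3. the smaller bearing is home in the hub's mouth (all of step 2 and horizontal distance between small_bearing_mid and axle below 0.005 m and z of small_bearing_mid in the frame of axle between 0.0905 and 0.0975 m and angle between small_bearing_mid's own z axis and vertical below 0.1 rad), for 0.2 s.
4. the washer lies flat on the smaller bearing (all of step 3 and horizontal distance between washer_mid and axle below 0.005 m and z of washer_mid in the frame of axle between 0.1005 and 0.1075 m and angle between the z axis of washer_mid and the z axis of axle, either way round below 0.1 rad), for 0.2 s.
At the end, for the whole second after the job is handed in: All four parts are on the axle, at rest and upright (0.1 rad), each within 3.5 mm of its home height (centres 58.5, 72.5, 94 and 104 mm above the bench for larger bearing, hub, smaller bearing, washer) and within 5 mm of the axle's axis (hub 6 mm) (all of step 4 and linear speed of each of big_bearing, hub, small_bearing, washer below 0.02 m/s); the robot touches nothing.
It fails at once if the castle nut is moved by more than 20 mm (distance of nut from where it was at the start of the episode above 0.02 m).
It fails at once if the grease cap is moved by more than 20 mm (distance of cap from where it was at the start of the episode above 0.02 m).
It fails at once if the carton is moved by more than 20 mm (distance of carton from where it was at the start of the episode above 0.02 m).
It fails at once if a bearing or the hub is dropped down the axle (falls faster than 0.9 m/s, about 40 mm free fall) ((horizontal distance between big_bearing_mid and axle below 0.03 m and z of big_bearing_mid in the frame of axle below 0.12 m and linear speed of big_bearing above 0.9 m/s) or (horizontal distance between hub_mid and axle below 0.03 m and z of hub_mid in the frame of axle below 0.12 m and linear speed of hub above 0.9 m/s) or (horizontal distance between small_bearing_mid and axle below 0.03 m and z of small_bearing_mid in the frame of axle below 0.12 m and linear speed of small_bearing above 0.9 m/s)).
It also fails if it takes over 99 s, if anything falls off the work surface, if the arm or the gripper's body presses on something with over 40 N, if the wrist force passes 120 N, or if a joint passes its speed limit or range.

## Robot

A 7-joint arm with a two-finger parallel gripper is mounted at the origin on the work surface. World frame = base frame: x ahead of the robot, y to its left, z up, the work surface at z = 0. Lengths are in m, angles in degrees, forces in N, time in s.
With the tool pointing down it reaches from about 0.425 to 0.875 m from the base axis. Payload 4.7 kg.
Tool frame: the origin (TCP) lies where the fingers leave the gripper's body, on its centre line; the fingertips stand 70 mm ahead of it and the grasp point (between the pads) lies 51 mm ahead of it (env.tip_reach is the distance from the TCP to the fingertips, in m); z points along the fingers, x is the direction in which the jaws open and shut, and the axes are right-handed (so a half turn about z gives the same grasp; the last joint's range is limited). The gripper opens to 87 mm and grips with 3 to 60 N. Pads are 19 mm wide; open, the fingers measure 117 mm over their backs; the gripper's body (75 mm by 190 mm) begins 51 mm behind the grasp point.
Start: joints at [77.813, 18.392, -4.016, 83.108, 1.295, 78.541, -3.26], TCP at [0.146, -0.633, 0.292] pointing down, gripper open.
Joint ranges: [-163.93, 163.93], [-17.29, 119.83], [-79.2, 71.16], [3.27, 140.29], [-89.18, 269.18], [5.43, 117.66], [-154.24, 154.24]. Speed limits (degrees/s): [147.25, 147.25, 180, 180, 180, 180, 180].

## Interface

Orientations are given as [roll, pitch, yaw] about the fixed x, y, z axes, in that order (R = Rz(yaw) Ry(pitch) Rx(roll)).
In Python, from cell import env, optics, order gives the robot as it stands.
- The arm moves only by the shell command python3 -m creep 'ROWS' [FORCE]. ROWS is JSON, a list of rows, each a list of 7 numbers: the shift along the tool's x, y, z in cm, then the turn, a rotation vector about the tool's x, y, z in rad, then the opening, from 0 (shut) to 1 (fully open). A call has 1 to 20 rows; each row shifts and turns the pose as measured when the row begins, along the tool's axes as they then stand; what a row does not reach is not made up. A row lasts 1/10 s, in which the tool goes at most 50 mm and 8.59 degrees, less where a joint would pass 70% of its speed; a pose out of reach is approached as far as the arm can. A call with a gripper value outside its range is refused whole. The fingers move at their own pace and stop on an object; FORCE is the grip in N (left out, the last holds). Time passes only in rows, so rows that do not move let the fingers close. It gives the time, the measured TCP pose, the force and the opening at its end, in the units of the state.
- env.get_obs(): the state, without advancing time (a new reading comes with each control period).
- optics.read_camera(name): name is "scene" or "side" or "wrist"; returns a dict with "frame" (384x512x3 uint8, blue, green, red), "z_map" (384x512 float32, m along the optical axis (not along the pixel's ray), 0 where there is no reading), "fx", "fy", "cx", "cy" (pixels), "distortion" ([k1, k2, p1, p2, k3] as OpenCV has them; the pictures are not rectified), "R" (3x3) and "t" (3): a world point X has camera coordinates R X + t; the wrist camera has in their place "hand_eye" (4x4, takes a point from camera to tool coordinates, whose origin is the TCP and whose axes are the tool frame's). Camera axes: x right, y down, z forward; pixel columns grow to the right and rows downward; lengths in m; the calibration is good to about 2 mm. A picture is of the moment at which its call begins: read the wrist's pose just before it.
- order.sign_off(): hands the job in, once; it reports no verdict.
The state is a dict: "time_s": time; "qpos": joint angles; "joint_velocities": joint speeds; "effort": joint torques, N m; "tool_pos": TCP position; "tool_rot": TCP orientation; "force": force on the tool from outside, world axes, zero at the start; "wrist_torque": the same for the moment, N m; "grip_width": finger opening in m.
Only numpy, scipy, OpenCV 4.12 (cv2) and the standard library are available. Lean on these libraries where they do the work, as an engineer would, in place of code of your own. Each camera call takes 0.05 s, during which the arm holds its last target. There are 200 camera calls.

## Working session

There is one attempt and no reset: what is moved stays moved. The work goes in short steps, Python scripts to look and compute and a shell command to move; the robot and the scene stay as the last step left them, time stands still between calls to the robot, and variables do not carry over. Pictures are saved under pics/ and viewed, on a budget of 14 in all, crops included, one or two more only if the job needs it, and the job is handed in when it is done.

```bash
ls; mkdir -p pics; python3 - <<'E'
from cell import env, optics
import cv2,numpy as np
o=env.get_obs(); print(o)
for n in("scene","side"):
    c=optics.read_camera(n); cv2.imwrite(f"pics/{n}0.png",c["frame"]); np.savez(f"{n}0.npz",**c)
    print(n,c["fx"],c["cx"],c["cy"],c["distortion"],-c["R"].T@c["t"], c["R"])
c=optics.read_camera("wrist"); print(c["hand_eye"],c["fx"],c["distortion"])
E
```

```text
pics
{'time_s': 0.0, 'qpos': array([77.81216184, 18.4398531 , -4.01529625, 83.17624479,  1.29375518,
       78.54201883, -3.26137538]), 'joint_velocities': array([ 0.06841534, -0.0086813 ,  0.12979979, -0.04918615,  0.06554097,
       -0.06153763,  0.0182391 ]), 'effort': array([-6.69310903e-04, -4.91292465e+01, -4.04019020e-01, -3.12529635e+01,
       -6.40267530e-02,  4.36871743e-02,  1.70898452e-04]), 'tool_pos': array([ 0.14603267, -0.63293493,  0.2911406 ]), 'tool_rot': array([ 1.79995248e+02,  1.12939204e-01, -7.70042342e+01]), 'force': array([-0.64649857, -0.2538352 , -0.33305059]), 'wrist_torque': array([0.03396838, 0.00167399, 0.04993142]), 'grip_width': 0.08729585417805998}
scene 423.5047222543117 253.58535907151486 194.46550957314062 [-0.05755121  0.          0.          0.          0.        ] [ 1.60005887 -0.08727816  0.96325787] [[ 0.1399119   0.9900418  -0.01555317]
 [ 0.62855098 -0.10094141 -0.77119031]
 [-0.7650806   0.09812274 -0.63641465]]
side 394.7305666453948 255.7132893974357 191.96323131536676 [-0.08306514  0.          0.          0.          0.        ] [ 0.30510463 -0.79068194  0.60312546] [[ 0.97450162 -0.22423286 -0.00813684]
 [-0.12621076 -0.51779955 -0.84614093]
 [ 0.18551935  0.82559267 -0.5328971 ]]
[[ 9.99999773e-01  6.02007232e-04 -3.01995313e-04  7.75313174e-04]
 [-4.81991500e-04  9.52854297e-01  3.03427845e-01 -8.39867749e-02]
 [ 4.70423289e-04 -3.03427630e-01  9.52854371e-01 -9.21525076e-02]
 [ 0.00000000e+00  0.00000000e+00  0.00000000e+00  1.00000000e+00]] 320.4788508771263 [-0.04193767  0.          0.          0.          0.        ]
```

View pics/scene0.png

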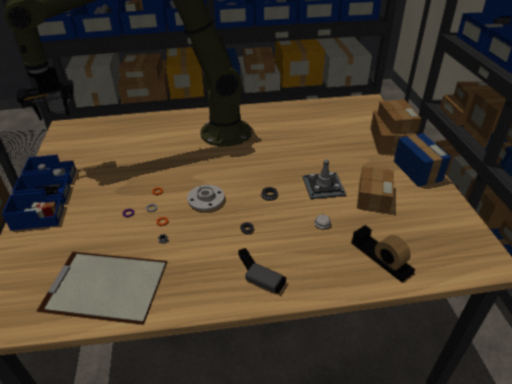

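View pics/side0.png

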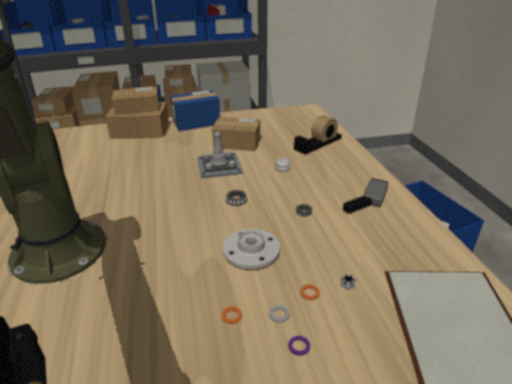

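The scene view shows the axle (325,185), larger bearing (270,193), hub (206,198), smaller bearing (247,228) and bare washer (151,208). The orange and purple rings are decoys. The nut is at (163,238), the cap at (322,221) and the carton at (377,188). The side view agrees.

```bash
cat > h.py <<'E'
import numpy as np, cv2
from scipy.spatial.transform import Rotation as Ro
def pose(c,o=None):
    "camera-to-world R,t"
    if "hand_eye" in c:
        T=np.array(c["hand_eye"]); Rt=Ro.from_euler("xyz",o["tool_rot"],degrees=True).as_matrix()
        return Rt@T[:3,:3], Rt@T[:3,3]+o["tool_pos"]
    return c["R"].T, -c["R"].T@c["t"]
def K(c): return np.array([[c["fx"],0,c["cx"]],[0,c["fy"],c["cy"]],[0,0,1.]])
def rays(c,px,o=None):
    n=cv2.undistortPoints(np.asarray(px,float).reshape(-1,1,2),K(c),np.array(c["distortion"],float)).reshape(-1,2)
    R,t=pose(c,o); d=np.c_[n,np.ones(len(n))]
    return d@R.T,t
def onplane(c,px,z,o=None):
    d,t=rays(c,px,o); return t+d*((z-t[2])/d[:,2])[:,None]
def cloud(c,o=None):
    h,w=c["z_map"].shape; u,v=np.meshgrid(np.arange(w),np.arange(h))
    d,t=rays(c,np.c_[u.ravel(),v.ravel()],o); P=(t+d*np.asarray(c["z_map"]).reshape(-1,1)).reshape(h,w,3)
    P[np.asarray(c["z_map"])==0]=np.nan
    return P
def circ(P):
    A=np.c_[2*P[:,:2],np.ones(len(P))]; s=np.linalg.lstsq(A,(P[:,:2]**2).sum(1),rcond=None)[0]
    return s[:2],np.sqrt(s[2]+s[0]**2+s[1]**2)
E
python3 - <<'E'
from h import *
S={"axle":((325,185),(218,160),.05),"big":((270,193),(236,198),.017),"hub":((206,198),(251,248),.02),"small":((247,228),(304,210),.014),"wash":((151,208),(279,313),.006),"nut":((163,238),(348,282),.015),"cap":((322,221),(283,165),.029),"carton":((377,188),(237,133),.075)}
for i,n in enumerate(("scene","side")):
    c=dict(np.load(n+"0.npz")); P=cloud(c)
    m=np.abs(P[...,2])<.02
    for k,s in S.items():
        p=onplane(c,[s[i]],s[2]*.5)[0]
        q=P[(np.hypot(P[...,0]-p[0],P[...,1]-p[1])<.085)]; q=q[(q[:,2]>max(.004,s[2]*.4))]
        print(n,k,p.round(3),len(q),np.nanmedian(q,0).round(3) if len(q) else "",((q.min(0)+q.max(0))/2).round(3) if len(q) else "")
E
```

```text
scene axle [0.46  0.317 0.025] 551 [0.447 0.313 0.029] [0.438 0.318 0.07 ]
scene big [0.453 0.119 0.008] 131 [0.461 0.115 0.015] [0.456 0.116 0.016]
scene hub [ 0.447 -0.108  0.01 ] 749 [ 0.462 -0.11   0.021] [ 0.448 -0.11   0.029]
scene small [0.616 0.015 0.007] 107 [0.618 0.014 0.013] [0.612 0.016 0.012]
scene wash [ 0.462 -0.3    0.003] 134 [ 0.47  -0.3    0.006] [ 0.46  -0.3    0.007]
scene nut [ 0.621 -0.255  0.007] 80 [ 0.626 -0.257  0.013] [ 0.595 -0.231  0.012]
scene cap [0.63  0.261 0.014] 155 [0.639 0.259 0.026] [0.635 0.261 0.023]
scene carton [0.52  0.486 0.037] 974 [0.537 0.472 0.075] [0.522 0.481 0.056]
side axle [0.433 0.318 0.025] 662 [0.432 0.306 0.031] [0.434 0.317 0.069]
side big [0.452 0.113 0.008] 240 [0.451 0.108 0.017] [0.452 0.114 0.014]
side hub [ 0.447 -0.105  0.01 ] 1804 [ 0.442 -0.126  0.022] [ 0.445 -0.109  0.028]
side small [0.617 0.016 0.007] 151 [0.614 0.012 0.015] [0.615 0.014 0.012]
side wash [ 0.459 -0.298  0.003] 410 [ 0.464 -0.302  0.006] [ 0.458 -0.315  0.007]
side nut [ 0.621 -0.257  0.007] 182 [ 0.616 -0.259  0.014] [ 0.584 -0.26   0.011]
side cap [0.629 0.256 0.014] 154 [0.624 0.25  0.026] [0.627 0.259 0.023]
side carton [0.525 0.483 0.037] 949 [0.518 0.443 0.074] [0.525 0.478 0.055]
```

```bash
python3 -m creep '[[0,-4,0,0,0,-0.149,1],[0,-4,0,0,0,-0.149,1],[0,-4,0,0,0,-0.149,1],[0,-4,0,0,0,-0.149,1],[0,-4,0,0,0,-0.149,1],[0,-4,0,0,0,-0.149,1],[0,-4,0,0,0,-0.149,1],[0,-4,0,0,0,-0.149,1],[0,-4,0,0,0,-0.149,1]]' 30
```

```text
time_s: 1.05
tool_pos: [0.3739, -0.3826, 0.2855]
tool_rot: [-179.7, 0.3, 0.2]
force: [0.4, -0.1, 0.0]
grip_width: 0.0869
```

```bash
python3 -m creep '[[0.8,-5,0,0,0,0,1],[0.8,-5,0,0,0,0,1],[0.8,-5,0,0,0,0,1],[0.8,-5,0,0,0,0,1],[0.8,-5,0,0,0,0,1],[0.8,-5,0,0,0,0,1],[0.8,-5,0,0,0,0,1],[0.8,-5,0,0,0,0,1],[0.8,-5,0,0,0,0,1],[0.8,-5,0,0,0,0,1],[0,0,0,0,0,0,1]]' && cat > w.py <<'E'
import sys
from cell import env, optics
from h import *
def shot(n):
    o=env.get_obs(); c=optics.read_camera("wrist")
    cv2.imwrite(f"pics/{n}.png",c["frame"]); np.savez(f"{n}.npz",**c)
    np.savez(f"{n}_o.npz",**{k:o[k] for k in("tool_pos","tool_rot")})
    print(o["tool_pos"].round(4),o["tool_rot"].round(2),round(o["grip_width"],4),o["force"].round(1))
    return c,o
if __name__=="__main__": shot(sys.argv[1])
E
python3 w.py w1
```

```text
time_s: 2.15
tool_pos: [0.4454, 0.1194, 0.2861]
tool_rot: [-179.9, 0.2, 0.8]
force: [-0.2, 0.2, -0.3]
grip_width: 0.0868
[0.4454 0.1194 0.2861] [-1.799e+02  1.500e-01  8.200e-01] 0.0868 [-0.2  0.2 -0.3]
```

View pics/w1.png

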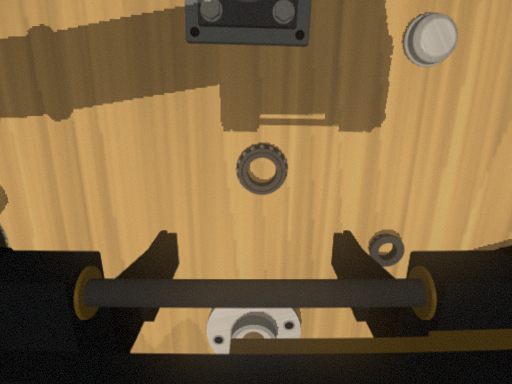

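```bash
cat >> h.py <<'E'
def part(c,o,xy,zlo,zhi,zp,r=.05,hole=False):
    "contour of what stands between zlo..zhi near xy; circle on plane zp"
    P=cloud(c,o); m=((P[...,2]>zlo)&(P[...,2]<zhi)&(np.hypot(P[...,0]-xy[0],P[...,1]-xy[1])<r)).astype(np.uint8)
    cs,hi=cv2.findContours(m,cv2.RETR_CCOMP,cv2.CHAIN_APPROX_NONE); out=[]
    for q,hh in sorted(zip(cs,hi[0]),key=lambda a:-len(a[0]))[:3]:
        if len(q)<15: continue
        W=onplane(c,q.reshape(-1,2),zp,o); ctr,rad=circ(W)
        out.append(("hole" if hh[3]>=0 else "outer",q.reshape(-1,2).mean(0).round(1),ctr.round(4),round(rad,4),W[:,:2].std(0).round(4)))
    return out
def load(n):
    return dict(np.load(n+".npz")),dict(np.load(n+"_o.npz"))
E
python3 - <<'E'
from h import *
c,o=load("w1")
for zlo,zp in((.004,.006),(.012,.0165)):
    for x in part(c,o,(.453,.115),zlo,.03,zp): print(zlo,*x)
P=cloud(c,o); print("bench z",np.nanmedian(P[100:140,100:220,2]),"top",np.nanpercentile(P[150:190,240:290,2],[50,90]))
# colour
g=cv2.cvtColor(c["frame"],cv2.COLOR_BGR2HSV); m=cv2.inRange(g,(0,0,0),(180,90,110)); m[:138]=0;m[200:]=0;m[:,:230]=0;m[:,300:]=0
cs,hi=cv2.findContours(m,cv2.RETR_CCOMP,cv2.CHAIN_APPROX_NONE)
for q in sorted(cs,key=len)[-2:]:
    for z in(.004,.017): print(len(q),z,*circ(onplane(c,q.reshape(-1,2),z,o)))
E
```

```text
0.004 outer [260.9 167.3] [0.4526 0.1155] 0.0299 [0.0209 0.0213]
0.004 hole [261.3 169.7] [0.4527 0.1147] 0.0167 [0.012  0.0117]
0.012 outer [261.4 169.6] [0.4525 0.1161] 0.0274 [0.0193 0.0195]
0.012 hole [261.3 170.6] [0.4525 0.1161] 0.017 [0.0121 0.012 ]
bench z -0.0002573286635921823 top [0.01233788 0.01712197]
86 0.004 [0.45312516 0.11239567] 0.01843491019711164
86 0.017 [0.45283675 0.11551629] 0.0177948049438127
166 0.004 [0.4529435 0.1141022] 0.029031656290455798
166 0.017 [0.4526614  0.11716356] 0.028023606047468418
```

```bash
python3 -m creep '[[0.35,0.2,3,0,0,0.014,1],[0.35,0.2,4,0,0,0,1],[0,0,4,0,0,0,1],[0,0,4,0,0,0,1],[0,0,3,0,0,0,1],[0,0,2,0,0,0,1],[0,0,0,0,0,0,1]]'; python3 w.py w2
```

```text
time_s: 2.9
tool_pos: [0.4532, 0.1, 0.0775]
tool_rot: [179.4, 0.2, -0.8]
force: [0.7, -0.3, 0.2]
grip_width: 0.0872
[0.4532 0.1    0.0775] [179.44   0.2   -0.83] 0.0872 [ 0.7 -0.3  0.2]
```

View pics/w2.png

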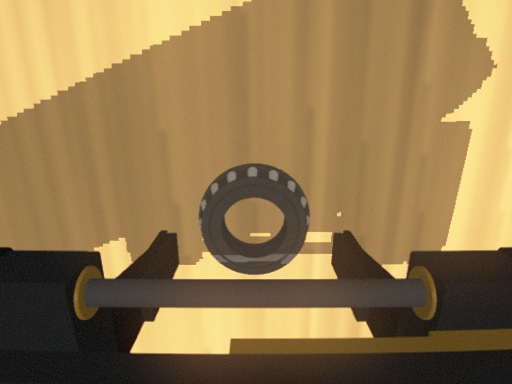

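```bash
python3 - <<'E'
from h import *
c,o=load("w2")
for x in part(c,o,(.453,.115),.012,.03,.017): print(*x)
E
python3 -m creep '[[0,-1.5,0.1,-0.01,0,-0.012,1],[0,0,0,0,0,0,1],[0,0,0,0,0,0,1]]'
```

```text
outer [253.9 220.6] [0.4529 0.1162] 0.0277 [0.019  0.0201]
hole [253.6 226.1] [0.4529 0.1167] 0.0163 [0.0115 0.0115]
outer [167.7 253.4] [0.4068 0.1001] 0.0088 [0.0037 0.008 ]
time_s: 3.25
tool_pos: [0.4566, 0.1129, 0.0804]
tool_rot: [178.7, -0.1, -0.4]
force: [0.8, 0.9, -0.1]
grip_width: 0.0871
```

```bash
python3 -m creep '[[-0.35,-0.35,0.4,0.022,0,0.007,1],[0,0,0,0,0,0,1]]'; python3 -m creep '[[0,0,0,0,0,0,1]]'; python3 -m creep '[[0,0,0,0,0,0,1]]'
```

```text
time_s: 3.45
tool_pos: [0.4541, 0.1154, 0.0776]
tool_rot: [-180.0, -0.3, -0.9]
force: [0.2, 0.2, 0.2]
grip_width: 0.0873
time_s: 3.55
tool_pos: [0.4543, 0.1147, 0.0778]
tool_rot: [-180.0, -0.3, -1.0]
force: [0.4, -0.1, -0.2]
grip_width: 0.0875
time_s: 3.65
tool_pos: [0.4544, 0.1143, 0.078]
tool_rot: [-180.0, -0.4, -1.0]
force: [-0.1, 0.8, -0.1]
grip_width: 0.0871
```

```bash
python3 -m creep '[[-0.15,-0.2,0.5,0,0.006,0.018,1],[0,-0.03,0,0,0,0,1]]'; python3 -m creep '[[0,-0.03,0,0,0,0,0.6],[0,-0.03,0,0,0,0,0.6],[0,-0.03,0,0,0,0,0.5],[0,-0.03,0,0,0,0,0.5]]' 30
```

```text
time_s: 3.85
tool_pos: [0.4532, 0.1161, 0.0731]
tool_rot: [180.0, -0.7, -2.1]
force: [0.4, 0.1, -0.6]
grip_width: 0.087
time_s: 4.25
tool_pos: [0.4536, 0.1173, 0.0735]
tool_rot: [-180.0, -0.7, -2.1]
force: [-0.5, 0.6, 0.2]
grip_width: 0.0628
```

```bash
python3 -m creep '[[0,0.03,0,0,-0.01,-0.03,0],[0,0,0,0,0,0,0],[0,0,0,0,0,0,0]]' 30; python3 -m creep '[[0,0,-2,0,0,0,0],[0,0,-3,0,0,0,0],[0,0,-3,0,0,0,0],[0,0,-3,0,0,0,0],[0,0,0,0,0,0,0]]'; python3 w.py w3
```

```text
time_s: 4.55
tool_pos: [0.454, 0.1168, 0.0737]
tool_rot: [180.0, -0.1, -0.2]
force: [-0.4, -0.5, 0.5]
grip_width: 0.0603
time_s: 5.05
tool_pos: [0.4515, 0.117, 0.1849]
tool_rot: [-179.9, 0.3, -0.1]
force: [1.1, 0.8, -1.6]
grip_width: 0.0604
[0.4515 0.117  0.1849] [-1.7994e+02  2.8000e-01 -7.0000e-02] 0.0604 [ 1.1  0.8 -1.6]
```

View pics/w3.png

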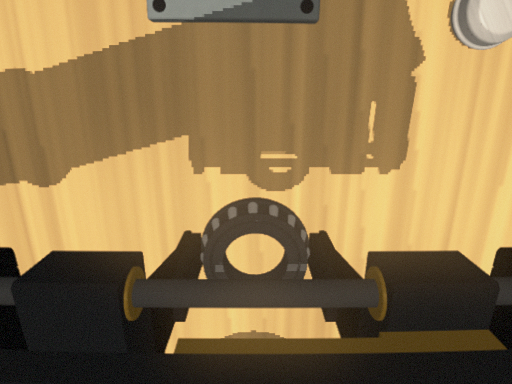

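```bash
cat >> h.py <<'E'
def held(c,o,r,zf,tol=.006,lat=.02):
    "ring top held: plane fit & hole/outer circle in tool frame; zf=expected top z in tool frame"
    o0={"tool_pos":np.zeros(3),"tool_rot":np.zeros(3)}
    P=cloud(c,o0); m=(abs(P[...,2]-zf)<tol)&(np.hypot(P[...,0],P[...,1])<r)
    q=P[m]; A=np.c_[q[:,:2],np.ones(len(q))]
    for _ in range(4):
        s=np.linalg.lstsq(A,q[:,2],rcond=None)[0]; e=abs(A@s-q[:,2]); k=e<max(2*np.median(e),.0006); A=A[k];q=q[k]
    print("n",len(q),"plane z",s[2].round(4),"tilt",s[:2].round(3),"centroid",q.mean(0).round(4))
    cs,hi=cv2.findContours(m.astype(np.uint8),cv2.RETR_CCOMP,cv2.CHAIN_APPROX_NONE)
    for a,hh in sorted(zip(cs,hi[0]),key=lambda a:-len(a[0]))[:3]:
        if len(a)<15: continue
        ctr,rad=circ(onplane(c,a.reshape(-1,2),s[2],o0)); print("hole" if hh[3]>=0 else "outer",ctr.round(4),rad.round(4))
E
python3 - <<'E'
from h import *
c,o=load("w3"); held(c,o,.035,.056,.006)
P=cloud(c,o) 
print(P[8:22,170:300].reshape(-1,3).mean(0), cloud(c,{"tool_pos":np.zeros(3),"tool_rot":np.zeros(3)})[200:260:8,255,:].round(4))
E
```

```text
n 2215 plane z 0.057 tilt [ 0.012 -0.005] centroid [ 0.0003 -0.0085  0.057 ]
outer [ 0.0001 -0.0032] 0.0229
outer [-0.0315 -0.0004] 0.0072
outer [ 0.0331 -0.0004] 0.0074
[nan nan nan] [[ 0.0004 -0.0283  0.0694]
 [ 0.0004 -0.0265  0.062 ]
 [ 0.0004 -0.0241  0.0567]
 [ 0.0004 -0.0196  0.0572]
 [ 0.0004 -0.0157  0.0561]
 [ 0.0005  0.0516  0.1859]
 [ 0.0005  0.0594  0.1846]
 [ 0.0005  0.0682  0.1849]]
```

```bash
python3 -m creep '[[0,0,-3.5,0,0,0,0],[-0.4,-3.3,-3.5,0,0,0,0],[-0.4,-3.3,0,0,0,0,0],[-0.4,-3.3,0,0,0,0,0],[-0.4,-3.3,0,0,0,0,0],[0,0,0,0,0,0,0],[0,0,0,0,0,0,0]]'; python3 w.py w4; python3 - <<'E'
from h import *
c,o=load("w4"); P=cloud(c,o)
for lo,hi in((.04,.06),(.084,.104),(.106,.116),(.112,.13)):
    m=(P[...,2]>lo)&(P[...,2]<hi)&(np.hypot(P[...,0]-.436,P[...,1]-.318)<.04); q=P[m]
    v,u=np.nonzero(m)
    if len(q): print(lo,len(q),((q.min(0)+q.max(0))/2).round(4),np.median(q,0).round(4),(q.max(0)-q.min(0)).round(4),u.mean(),v.mean())
print(np.nanmax(P[...,2][np.hypot(P[...,0]-.436,P[...,1]-.318)<.04]))
for x in part(c,o,(.436,.318),.045,.056,.05,.03): print(*x)
for x in part(c,o,(.436,.318),.1165,.125,.118,.02): print(*x)
held(c,o,.035,.056)
E
```

```text
time_s: 5.8
tool_pos: [0.4306, 0.2479, 0.2455]
tool_rot: [179.9, 1.3, -0.5]
force: [-1.3, 0.0, -1.6]
grip_width: 0.0601
[0.4306 0.2479 0.2455] [179.88   1.32  -0.45] 0.0601 [-1.3  0.  -1.6]
0.04 1147 [0.4349 0.3181 0.0495] [0.435  0.3216 0.0496] [0.0456 0.0451 0.0052] 264.2170880557977 104.9590235396687
0.084 3 [0.4343 0.327  0.0927] [0.4318 0.3272 0.0875] [0.008  0.0009 0.0134] 262.3333333333333 97.33333333333333
0.106 359 [0.4354 0.3182 0.1111] [0.4354 0.3191 0.1139] [0.0193 0.0188 0.0098] 264.8774373259053 110.78551532033426
0.112 606 [0.4354 0.3183 0.1156] [0.4353 0.3186 0.1157] [0.0191 0.0186 0.0072] 264.7937293729373 111.22442244224422
0.26417950591796935
outer [264.4 106.4] [0.4351 0.3184] 0.0224 [0.0159 0.0157]
hole [264.5 107.9] [0.4353 0.3173] 0.0162 [0.0115 0.0114]
outer [264.6 111.7] [0.4351 0.3184] 0.0056 [0.0039 0.004 ]
n 2187 plane z 0.057 tilt [ 0.014 -0.006] centroid [ 0.0002 -0.0085  0.057 ]
outer [ 0.0002 -0.0028] 0.0229
outer [-0.0312 -0.0004] 0.0072
outer [ 0.0331 -0.0004] 0.0074
```

View pics/w4.png

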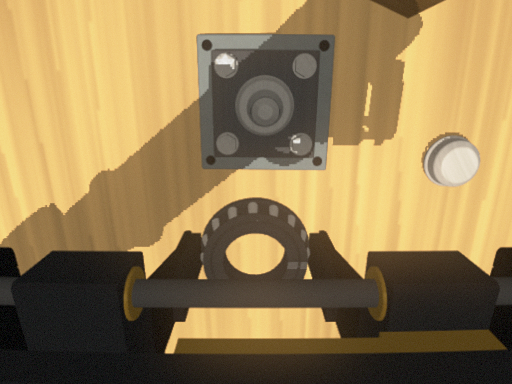

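```bash
cat >> h.py <<'E'
def bore(c,rad,z,u0=225,u1=285,vtop=205,vbot=272,zj=.064):
    "far bore edge arc of a held ring, tool frame; known radius -> centre (x by lstsq, y)"
    o0={"tool_pos":np.zeros(3),"tool_rot":np.zeros(3)}; P=cloud(c,o0)[...,2]; px=[]
    for u in range(u0,u1):
        col=P[:,u]; ok=np.nonzero(abs(col[vtop:vbot]-z)<.003)[0]
        if not len(ok): continue
        j=np.nonzero(col[vtop+ok[0]:vbot]>zj)[0]
        if len(j): px.append((u,vtop+ok[0]+j[0]-.5))
    W=onplane(c,px,z,o0)[:,:2]
    from scipy.optimize import least_squares
    s=least_squares(lambda p:np.hypot(*(W-p).T)-rad,[0,0],loss="soft_l1",f_scale=.0005)
    print("bore centre tool",s.x.round(4),"resid",np.abs(s.fun).mean().round(5),len(px)); return s.x
E
python3 - <<'E'
from h import *
for n in("w3","w4"):
    c,o=load(n); bore(c,.017,.057)
E
```

```text
bore centre tool [0.0004 0.0022] resid 0.00012 60
bore centre tool [0.0004 0.0022] resid 0.00012 60
```

```bash
python3 -m creep '[[0.2,-2.5,0,0,0.012,-0.008,0],[0.2,-2.5,0,0,0.012,0,0],[0,-2.2,1,0,0,0,0],[0,0,1.5,0,0,0,0],[0,0,0,0,0,0,0],[0,0,0,0,0,0,0]]'
```

```text
time_s: 6.45
tool_pos: [0.4379, 0.311, 0.2136]
tool_rot: [179.3, 0.2, -0.9]
force: [1.0, -0.7, -0.3]
grip_width: 0.0604
```

```bash
python3 -m creep '[[-0.3,-0.85,0,0.012,0,-0.015,0],[0,0,0,0,0,0,0],[0,0,0,0,0,0,0]]'; python3 - <<'E'
from w import *
c,o=shot("w5"); bore(c,.017,.057)
d=cv2.resize(c["frame"][170:300,150:370],None,fx=3,fy=3)
s=optics.read_camera("side")["frame"][80:220,150:300]
s=cv2.resize(s,None,fx=2.7,fy=2.7); s=s[:390]; s=cv2.copyMakeBorder(s,0,390-len(s),0,0,0)
d=d[:,150:520]
cv2.imwrite("pics/m5.png",np.hstack([d,s]))
E
```

```text
time_s: 6.75
tool_pos: [0.4362, 0.3172, 0.214]
tool_rot: [180.0, 0.1, -0.2]
force: [-0.0, 0.3, -0.6]
grip_width: 0.06
[0.4362 0.3172 0.214 ] [ 1.7997e+02  1.2000e-01 -2.0000e-01] 0.06 [-0.   0.3 -0.6]
bore centre tool [0.0004 0.0022] resid 0.00013 60
```

View pics/m5.png

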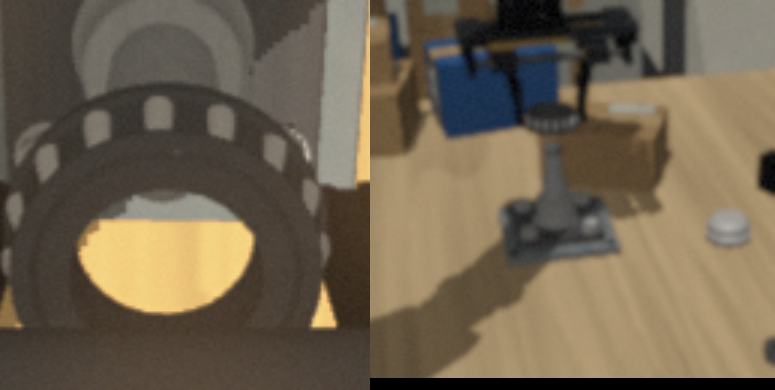

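```bash
python3 -m creep '[[-0.15,-0.27,0,0,0,0,0],[0,0,1.5,0,0,0,0],[0,0,1.5,0,0,0,0],[0,0,1.5,0,0,0,0],[0,0,0.5,0,0,0,0],[0,0,0,0,0,0,0]]'; python3 - <<'E'
from w import *
c,o=shot("w6"); 
d=cv2.resize(c["frame"][170:300,150:370],None,fx=3,fy=3)
cv2.imwrite("pics/m6.png",d)
o0={"tool_pos":np.zeros(3),"tool_rot":np.zeros(3)}
P=cloud(c,o0); m=(abs(P[...,2]-(o["tool_pos"][2]-.118))<.0015)&(np.hypot(P[...,0],P[...,1])<.02)
q=P[m]; print(len(q),((q.min(0)+q.max(0))/2).round(4),(q.max(0)-q.min(0)).round(4))
E
```

```text
time_s: 7.45
tool_pos: [0.4339, 0.3197, 0.1585]
tool_rot: [179.9, 0.2, -0.2]
force: [0.1, -0.8, -1.5]
grip_width: 0.0606
[0.4339 0.3197 0.1585] [179.91   0.21  -0.19] 0.0606 [ 0.1 -0.8 -1.5]
258 [ 0.0017 -0.0024  0.0408] [0.013  0.0088 0.0024]
```

View pics/m6.png

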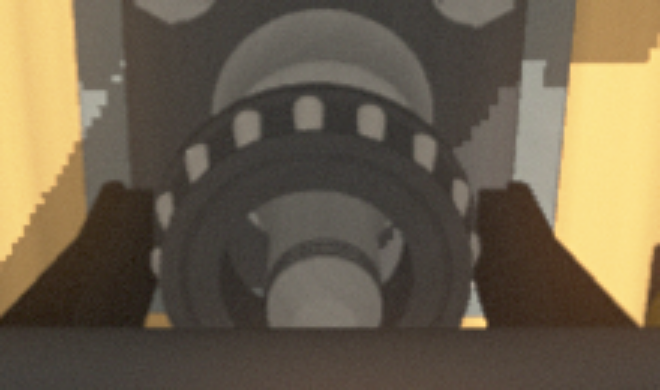

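```bash
python3 -m creep '[[0.1,0,0.8,0,0,0,0],[0,0,0.8,0,0,0,0],[0,0,0,0,0,0,0]]'
```

```text
time_s: 7.8
tool_pos: [0.4355, 0.3201, 0.1422]
tool_rot: [180.0, 0.1, -0.2]
force: [0.1, -0.5, -1.5]
grip_width: 0.06
```

```bash
python3 -m creep '[[-0.06,0,0.5,0,0,0,0],[0,0,0.5,0,0,0,0],[0,0,0,0,0,0,0]]'; python3 -m creep '[[0,0,0.3,0,0,0,0],[0,0,0.3,0,0,0,0],[0,0,0.1,0,0,0,0]]'
```

```text
time_s: 8.1
tool_pos: [0.4351, 0.3202, 0.1317]
tool_rot: [180.0, 0.1, -0.2]
force: [-0.2, 0.1, -1.7]
grip_width: 0.06
time_s: 8.4
tool_pos: [0.4353, 0.3205, 0.1245]
tool_rot: [-180.0, 0.0, -0.2]
force: [0.4, 0.6, -1.1]
grip_width: 0.0601
```

```bash
python3 -m creep '[[0,0,0.1,0,0,0,0],[0,0,0,0,0,0,0]]'; python3 -m creep '[[0,0,0,0,0,0,0.8],[0,0,0,0,0,0,1],[0,0,0,0,0,0,1],[0,0,0,0,0,0,1],[0,0,0,0,0,0,1]]'
```

```text
time_s: 8.6
tool_pos: [0.4354, 0.3206, 0.1238]
tool_rot: [180.0, 0.0, -0.2]
force: [-0.3, 0.2, -0.8]
grip_width: 0.06
time_s: 9.1
tool_pos: [0.4361, 0.3212, 0.1245]
tool_rot: [-179.9, -0.1, -0.2]
force: [0.1, -0.4, -0.5]
grip_width: 0.0855
```

```bash
python3 -m creep '[[0,0,-3,0,0,0,1],[0,0,-4,0,0,0,1],[0,1,-4,0,0,0,1],[0,4,-1,0,0,0,1],[0,3,0,0,0,0,1],[0,0,0,0,0,0,1],[0,0,0,0,0,0,1]]'; python3 - <<'E'
from w import *
c,o=shot("w7"); 
for x in part(c,o,(.4352,.3184),.0635,.075,.067,.036): print(*x)
for x in part(c,o,(.4352,.3184),.054,.075,.067,.036): print(*x)
for x in part(c,o,(.4352,.3184),.1165,.125,.118,.02): print(*x)
P=cloud(c,o); d=np.hypot(P[...,0]-.4352,P[...,1]-.3184); q=P[(d>.020)&(d<.027)&(P[...,2]<.08)]; print(np.percentile(q[:,2],[10,50,90]))
E
```

```text
time_s: 9.8
tool_pos: [0.4356, 0.2398, 0.2485]
tool_rot: [-180.0, -0.0, -0.0]
force: [1.1, 0.5, -0.7]
grip_width: 0.0871
[0.4356 0.2398 0.2485] [-1.7998e+02 -3.0000e-02 -4.0000e-02] 0.0871 [ 1.1  0.5 -0.7]
outer [253.8  97.1] [0.4352 0.3186] 0.0272 [0.0194 0.0192]
hole [254.   97.6] [0.4353 0.3185] 0.0171 [0.0122 0.0119]
outer [253.7  98.1] [0.435  0.3182] 0.0145 [0.0104 0.0101]
outer [254.4  96.8] [0.4352 0.3187] 0.0288 [0.0205 0.0202]
hole [255.2  90. ] [0.4352 0.3184] 0.0156 [0.0121 0.0074]
hole [253.9  98.7] [0.4351 0.318 ] 0.013 [0.0093 0.009 ]
outer [253.9  99.2] [0.4352 0.3182] 0.0058 [0.0042 0.004 ]
[0.06541592 0.06650199 0.06746864]
```

```bash
python3 -m creep '[[0.2,4.8,0,0,0,0,1],[0.2,4.8,0,0,0,0,1],[0.2,4.8,0,0,0,0,1],[0.2,4.8,0,0,0,0,1],[0.2,4.8,0,0,0,0,1],[0.2,4.8,0,0,0,0,1],[0,4,0,0,0,0,1],[0,0,0,0,0,0,1],[0,0,0,0,0,0,1]]'; python3 - <<'E'
from w import *
c,o=shot("w8"); 
for x in part(c,o,(.446,-.109),.0365,.045,.041,.05): print(*x)
for x in part(c,o,(.446,-.109),.015,.025,.02,.08): print(*x)
E
```

```text
time_s: 10.75
tool_pos: [0.4533, -0.0799, 0.2433]
tool_rot: [-179.1, 0.1, 2.3]
force: [0.0, 0.2, 0.3]
grip_width: 0.087
[ 0.4533 -0.0799  0.2433] [-1.7913e+02  1.0000e-01  2.2700e+00] 0.087 [0.  0.2 0.3]
outer [246.  213.9] [ 0.4457 -0.1091] 0.0301 [0.0209 0.0216]
hole [246.6 213.9] [ 0.4458 -0.1087] 0.0243 [0.0172 0.0172]
outer [246.5 204.5] [ 0.4457 -0.1093] 0.0644 [0.045 0.046]
hole [246.2 212.3] [ 0.4455 -0.1155] 0.0341 [0.0233 0.0249]
```

View pics/w8.png

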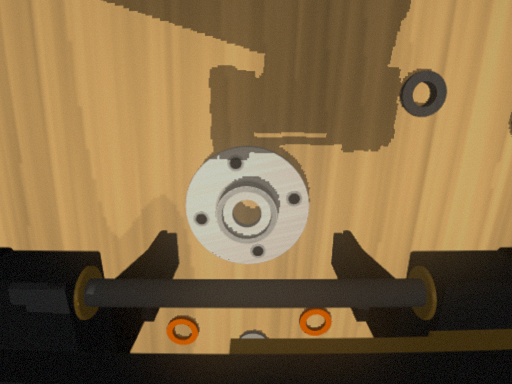

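```bash
python3 - <<'E'
from h import *
c,o=load("w8")
for x in part(c,o,(.615,.015),.010,.03,.014,.04): print(*x)
E
python3 -m creep '[[-0.75,2.9,0,-0.015,0,0.04,1],[0,0,3,0,0,0,1],[0,0,4,0,0,0,1],[0,0,3,0,0,0,1],[0,0,0,0,0,0,1],[0,0,0,0,0,0,1]]'
```

```text
outer [423.6  93.5] [0.614 0.013] 0.0219 [0.0158 0.0151]
hole [423.6  93.7] [0.614  0.0131] 0.012 [0.0083 0.0086]
time_s: 11.4
tool_pos: [0.4496, -0.1044, 0.1417]
tool_rot: [179.8, -0.1, 0.7]
force: [0.8, -0.1, 0.0]
grip_width: 0.0867
```

```bash
python3 -m creep '[[-0.4,0.45,0,0,0,0.012,1],[0,0,2,0,0,0,1],[0,0,2,0,0,0,1],[0,0,0,0,0,0,1],[0,0,0,0,0,0,1]]'; python3 - <<'E'
from w import *
c,o=shot("w9"); 
for x in part(c,o,(.446,-.109),.0365,.045,.041,.032): print(*x)
E
```

```text
time_s: 11.9
tool_pos: [0.4504, -0.1116, 0.1089]
tool_rot: [179.3, -0.7, -0.1]
force: [0.6, 0.4, 0.4]
grip_width: 0.0871
[ 0.4504 -0.1116  0.1089] [ 1.7929e+02 -7.2000e-01 -1.0000e-01] 0.0871 [0.6 0.4 0.4]
outer [244.5 237. ] [ 0.446  -0.1076] 0.027 [0.0199 0.0182]
```

```bash
python3 -m creep '[[-0.45,-0.3,0.8,0.012,-0.012,0,1],[0,0,0.5,0,0,0,1],[0,0,0,0,0,0,1]]'
```

```text
time_s: 12.25
tool_pos: [0.447, -0.1095, 0.0976]
tool_rot: [179.8, -0.2, -0.2]
force: [-1.0, -0.5, 0.4]
grip_width: 0.0873
```

```bash
python3 -m creep '[[-0.15,-0.1,0.4,0,-0.003,0,1],[0,0,0,0,0,0,0.6],[0,0,0,0,0,0,0.5],[0,0,0,0,0,0,0],[0,0,0,0,0,0,0],[0,0,0,0,0,0,0]]' 45; python3 -m creep '[[0,0,0,0,0,0,0],[0,0,0,0,0,0,0]]'
```

```text
time_s: 12.85
tool_pos: [0.4456, -0.1082, 0.0934]
tool_rot: [179.9, -0.0, -0.1]
force: [1.1, -0.1, -1.1]
grip_width: 0.0596
time_s: 13.05
tool_pos: [0.4456, -0.1083, 0.0933]
tool_rot: [179.8, -0.0, -0.1]
force: [0.8, 0.5, -0.9]
grip_width: 0.0591
```

```bash
python3 -m creep '[[0,0,-2,0,0,0,0],[0,0,-3,0,0,0,0],[0,0,-4,0,0,0,0],[0,-2,-4,0,0,0,0],[0,-4,-4,0,0,0,0],[0,-4,0,0,0,0,0],[0,-4,0,0,0,0,0],[0,-4,0,0,0,0,0],[0,-4,0,0,0,0,0],[0,-4,0,0,0,0,0],[0,-4,0,0,0,0,0],[0,-3,0,0,0,0,0],[0,0,0,0,0,0,0]]';  python3 - <<'E'
from w import *
c,o=shot("w10"); 
for x in part(c,o,(.4352,.3184),.1165,.125,.118,.02): print(*x)
for x in part(c,o,(.4352,.3184),.0635,.075,.067,.036): print(*x)
cv2.imwrite("pics/m10.png",c["frame"])
E
```

```text
time_s: 14.35
tool_pos: [0.4379, 0.2295, 0.2578]
tool_rot: [179.9, 0.8, -0.5]
force: [-0.9, 0.0, -5.1]
grip_width: 0.0594
[0.4379 0.2295 0.2578] [179.87   0.76  -0.5 ] 0.0594 [-0.9  0.  -5.1]
outer [252.2  83.8] [0.4353 0.3179] 0.0059 [0.0042 0.0041]
outer [253.9  83.4] [0.4353 0.3185] 0.0273 [0.0194 0.0192]
hole [253.6  84.7] [0.4354 0.3181] 0.0173 [0.0123 0.0122]
outer [253.2  84.8] [0.4351 0.3181] 0.0148 [0.0105 0.0104]
```

View pics/m10.png

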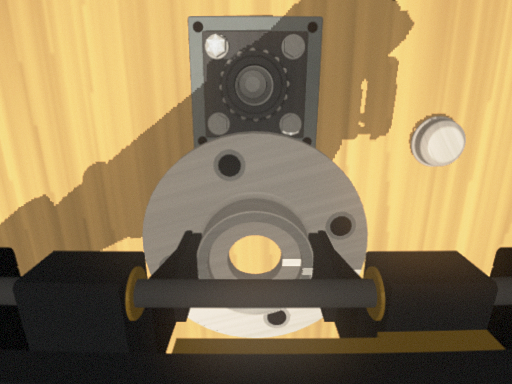

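```bash
cat >> h.py <<'E'
O0={"tool_pos":np.zeros(3),"tool_rot":np.zeros(3)}
def rim(c,rad,z,tol=.003,vmax=268,umin=0,umax=512,guess=(0,0)):
    "upper (far) outer rim of held disc, top at tool z, known radius"
    from scipy.optimize import least_squares
    P=cloud(c,O0); m=(abs(P[...,2]-z)<tol)&(np.hypot(P[...,0]-guess[0],P[...,1]-guess[1])<rad+.01); px=[]
    for u in range(umin,umax):
        v=np.nonzero(m[:vmax,u])[0]
        if len(v) : px.append((u,v[0]-.5))
    W=onplane(c,px,z,O0)[:,:2]
    s=least_squares(lambda p:np.hypot(*(W-p).T)-rad,guess,loss="soft_l1",f_scale=.0004)
    q=P[m&(np.arange(384)[:,None]<vmax)]; A=np.c_[q[:,:2],np.ones(len(q))]; pl=np.linalg.lstsq(A,q[:,2],rcond=None)[0]
    print("rim centre tool",s.x.round(4),"resid",np.median(abs(s.fun)).round(5),len(px),"plane",pl.round(4))
E
python3 - <<'E'
from h import *
c,o=load("w10")
rim(c,.065,.0733,umin=165,umax=350); rim(c,.0305,.0523,umin=210,umax=302)
bore(c,.0145,.0583,u0=236,u1=276,vtop=215,zj=.063)
E
```

```text
rim centre tool [0.0002 0.0015] resid 0.00013 185 plane [0.0005 0.0006 0.0736]
rim centre tool [0.0002 0.0007] resid 0.00017 92 plane [ 0.0001 -0.0159  0.0524]
bore centre tool [0.0002 0.0012] resid 0.00012 40
```

```bash
python3 -m creep '[[-0.1,-3,0,0,0.013,-0.008,0],[-0.1,-3,0,0,0,0,0],[-0.1,-2.5,0,0,0,0,0],[0,0,0.5,0,0,0,0],[0,0,0,0,0,0,0]]'
```

```text
time_s: 14.9
tool_pos: [0.4376, 0.3046, 0.247]
tool_rot: [179.1, 0.3, -0.9]
force: [-0.2, -1.2, -5.0]
grip_width: 0.0589
```

```bash
python3 -m creep '[[-0.25,-1.4,0,0.015,0.004,-0.012,0],[0,-0.1,0,0,0,0,0],[0,0,0,0,0,0,0]]'
```

```text
time_s: 15.2
tool_pos: [0.4364, 0.3166, 0.2461]
tool_rot: [179.8, 0.1, -0.4]
force: [-0.0, -0.3, -5.4]
grip_width: 0.0595
```

```bash
python3 -m creep '[[-0.13,-0.3,0,0.003,0,-0.006,0],[0,0,1,0,0,0,0],[0,0,1.5,0,0,0,0],[0,0,1.5,0,0,0,0],[0,0,1,0,0,0,0],[0,0,0,0,0,0,0]]'
```

```text
time_s: 15.8
tool_pos: [0.4355, 0.3172, 0.1907]
tool_rot: [179.8, 0.1, -0.2]
force: [0.0, -0.2, -4.9]
grip_width: 0.0593
```

```bash
python3 -m creep '[[-0.05,-0.27,0.5,0.003,0,0,0],[0,-0.02,0.8,0,0,0,0],[0,-0.02,0.5,0,0,0,0],[0,0,0,0,0,0,0]]'
```

```text
time_s: 16.2
tool_pos: [0.435, 0.321, 0.171]
tool_rot: [-180.0, 0.1, -0.2]
force: [-0.4, 0.2, -4.2]
grip_width: 0.0593
```

```bash
python3 -m creep '[[0,0.12,0.3,0,0,0,0],[0,0,0.4,0,0,0,0],[0,0,0,0,0,0,0]]'; python3 -m creep '[[0,0,0.4,0,0,0,0],[0,0,0.3,0,0,0,0],[0,0,0,0,0,0,0]]'
```

```text
time_s: 16.5
tool_pos: [0.4354, 0.32, 0.164]
tool_rot: [-179.9, 0.1, -0.2]
force: [0.1, -0.3, -4.6]
grip_width: 0.0588
time_s: 16.8
tool_pos: [0.4356, 0.32, 0.1567]
tool_rot: [-179.9, 0.0, -0.2]
force: [0.4, -0.8, -4.9]
grip_width: 0.0589
```

Underside is now about 63 mm up; home is TCP about 0.1453.

```bash
python3 -m creep '[[-0.05,0,0.3,0,0,0,0],[0,0,0.3,0,0,0,0],[0,0,0.1,0,0,0,0]]'; python3 -m creep '[[0,0,0.3,0,0,0,0],[0,0,0.15,0,0,0,0],[0,0,0,0,0,0,0]]'
```

```text
time_s: 17.1
tool_pos: [0.4352, 0.3201, 0.1493]
tool_rot: [-179.9, 0.0, -0.3]
force: [-0.1, -0.0, -4.0]
grip_width: 0.059
time_s: 17.4
tool_pos: [0.4353, 0.3203, 0.1454]
tool_rot: [-179.9, 0.0, -0.3]
force: [0.2, 0.2, -3.4]
grip_width: 0.059
```

```bash
python3 -m creep '[[0,0,0.1,0,0,0,0],[0,0,0,0,0,0,0]]'; python3 -m creep '[[0,0,0,0,0,0,0.8],[0,0,0,0,0,0,1],[0,0,0,0,0,0,1],[0,0,0,0,0,0,1],[0,0,0,0,0,0,1]]'; python3 -m creep '[[0,0,-3,0,0,0,1],[0,0,-4,0,0,0,1],[0,1,-3,0,0,0,1],[0,4,0,0,0,0,1],[0,4,0,0,0,0,1],[0,0,0,0,0,0,1],[0,0,0,0,0,0,1]]'; python3 - <<'E'
from w import *
c,o=shot("w11"); 
for x in part(c,o,(.4352,.3184),.089,.097,.093,.036): print(*x)
for x in part(c,o,(.4352,.3184),.068,.077,.072,.075): print(*x)
for x in part(c,o,(.4352,.3184),.1165,.125,.118,.02): print(*x)
P=cloud(c,o); d=np.hypot(P[...,0]-.4352,P[...,1]-.3184); 
for a,b,z in((.034,.062,.072),(.0255,.0295,.093)):
    q=P[(d>a)&(d<b)&(abs(P[...,2]-z)<.01)]; print(np.percentile(q[:,2],[10,50,90]),np.linalg.lstsq(np.c_[q[:,:2],np.ones(len(q))],q[:,2],rcond=None)[0])
E
```

```text
time_s: 17.6
tool_pos: [0.4353, 0.3205, 0.1454]
tool_rot: [-180.0, -0.0, -0.3]
force: [-0.2, 0.4, -3.4]
grip_width: 0.0587
time_s: 18.1
tool_pos: [0.4368, 0.3221, 0.1466]
tool_rot: [-179.8, -0.2, -0.3]
force: [-0.6, -0.7, 0.3]
grip_width: 0.0854
time_s: 18.8
tool_pos: [0.4373, 0.2286, 0.2498]
tool_rot: [-179.8, -0.3, -0.3]
force: [0.3, 1.0, 0.6]
grip_width: 0.087
[0.4373 0.2286 0.2498] [-179.76   -0.29   -0.28] 0.087 [0.3 1.  0.6]
outer [250.6  82.2] [0.4356 0.3187] 0.0298 [0.0213 0.0209]
hole [250.3  82.5] [0.4356 0.3186] 0.0244 [0.0174 0.0171]
outer [250.6  79.2] [0.4357 0.3184] 0.064 [0.0458 0.0446]
hole [250.7  82.2] [0.4355 0.3193] 0.0331 [0.0237 0.0231]
outer [250.3  84.4] [0.4352 0.3182] 0.0142 [0.0102 0.0099]
outer [249.9  82.9] [0.4352 0.3181] 0.0058 [0.004  0.0042]
[0.07065477 0.07160304 0.07254856] [-0.00035215  0.00067975  0.07153625]
[0.09184535 0.09276469 0.09369128] [-0.00074058  0.00277078  0.09220112]
```

```bash
python3 -m creep '[[2.9,3.6,0,0,0,0,1],[2.9,3.6,0,0,0,0,1],[2.9,3.6,0,0,0,0,1],[2.9,3.6,0,0,0,0,1],[2.9,3.6,0,0,0,0,1],[2.9,3,2,0,0,0,1],[0,0,4,0,0,0,1],[0,0,0,0,0,0,1],[0,0,0,0,0,0,1]]'; python3 - <<'E'
from w import *
c,o=shot("w12"); 
for x in part(c,o,(.614,.013),.010,.03,.014,.03): print(*x)
E
```

```text
time_s: 19.75
tool_pos: [0.6216, 0.0315, 0.185]
tool_rot: [-179.4, -0.3, 1.4]
force: [-0.1, 0.2, 1.2]
grip_width: 0.0871
[0.6216 0.0315 0.185 ] [-179.36   -0.28    1.38] 0.0871 [-0.1  0.2  1.2]
outer [245.5 213.3] [0.615 0.014] 0.0218 [0.0151 0.0157]
hole [245.7 213.9] [0.6151 0.0143] 0.0119 [0.0085 0.0084]
```

```bash
python3 -m creep '[[-0.6,1.7,1,-0.011,-0.005,0.024,1],[0,0,3,0,0,0,1],[0,0,2,0,0,0,1],[0,0,0,0,0,0,1],[0,0,0,0,0,0,1]]'
```

```text
time_s: 20.3
tool_pos: [0.6162, 0.0158, 0.1298]
tool_rot: [179.7, -0.5, 0.2]
force: [0.3, -0.0, 0.1]
grip_width: 0.0871
```

```bash
python3 -m creep '[[-0.1,0.2,1.5,0.004,-0.007,0,1],[0,0,2,0,0,0,1],[0,0,1,0,0,0,1],[0,0,0,0,0,0,1],[0,0,0,0,0,0,1]]'
```

```text
time_s: 20.8
tool_pos: [0.6176, 0.0124, 0.0869]
tool_rot: [179.8, -0.4, 0.1]
force: [-0.0, -0.0, -0.7]
grip_width: 0.0871
```

```bash
python3 -m creep '[[-0.25,-0.1,0.75,0.003,-0.006,0,1],[0,0,0,0,0,0,1]]'; python3 -c "
from w import *
c,o=shot('w13')
for x in part(c,o,(.615,.014),.010,.03,.014,.025): print(*x)"
```

```text
time_s: 21.0
tool_pos: [0.6156, 0.0136, 0.08]
tool_rot: [180.0, -0.1, 0.1]
force: [-0.6, -0.3, 0.4]
grip_width: 0.0868
[0.6156 0.0136 0.08  ] [ 1.8e+02 -1.3e-01  6.0e-02] 0.0868 [-0.6 -0.3  0.4]
outer [253.3 247.4] [0.6152 0.0151] 0.0214 [0.0151 0.0151]
hole [253.3 249.2] [0.6152 0.0145] 0.0116 [0.0082 0.0082]
```

```bash
python3 -m creep '[[-0.02,-0.05,0.13,0,0,0,0.6],[0,0,0,0,0,0,0.3],[0,0,0,0,0,0,0],[0,0,0,0,0,0,0],[0,0,0,0,0,0,0],[0,0,0,0,0,0,0]]' 30
```

```text
time_s: 21.65
tool_pos: [0.6167, 0.0145, 0.0805]
tool_rot: [180.0, -0.3, 0.1]
force: [-0.9, 0.1, -0.2]
grip_width: 0.047
```

```bash
python3 -m creep '[[0,0,-2,0,0,0,0],[0,0,-3,0,0,0,0],[0,0,-4,0,0,0,0],[0,0,-4,0,0,0,0],[0,0,-4,0,0,0,0],[0,0,0,0,0,0,0],[0,0,0,0,0,0,0]]'; python3 w.py w14; python3 - <<'E'
from h import *
c,o=load("w14"); P=cloud(c,O0); q=P[200:268,225:285]; q=q[(abs(q[...,2]-.065)<.008)]; print(len(q),np.percentile(q[:,2],[5,25,50,75,95]).round(4))
z=np.median(q[:,2]); held(c,o,.026,z,.004)
rim(c,.022,z,tol=.004,umin=215,umax=295); bore(c,.012,z,u0=236,u1=272,zj=z+.006)
cv2.imwrite("pics/m14.png",cv2.resize(c["frame"][170:300,150:370],None,fx=3,fy=3))
E
```

```text
time_s: 22.35
tool_pos: [0.6154, 0.0163, 0.2647]
tool_rot: [-180.0, -0.5, 0.2]
force: [-1.2, -0.0, -1.2]
grip_width: 0.0011
[0.6154 0.0163 0.2647] [-179.98   -0.51    0.24] 0.0011 [-1.2 -0.  -1.2]
349 [0.0578 0.0603 0.0634 0.0665 0.0695]
n 202 plane z 0.0625 tilt [ 0.003 -0.054] centroid [ 0.0001 -0.0097  0.063 ]
outer [ 0.005  -0.0103] 0.0033
outer [-0.0048 -0.01  ] 0.0034
rim centre tool [0.0002 0.0101] resid 0.00091 34 plane [-0.0034  0.0416  0.0636]Traceback (most recent call last):
  File "<stdin>", line 4, in <module>
  File "h.py", line 55, in bore
    W=onplane(c,px,z,o0)[:,:2]
      ~~~~~~~^^^^^^^^^^^
  File "h.py", line 15, in onplane
    d,t=rays(c,px,o); return t+d*((z-t[2])/d[:,2])[:,None]
        ~~~~^^^^^^^^
  File "h.py", line 11, in rays
    n=cv2.undistortPoints(np.asarray(px,float).reshape(-1,1,2),K(c),np.array(c["distortion"],float)).reshape(-1,2)
      ~~~~~~~~~~~~~~~~~~~^^^^^^^^^^^^^^^^^^^^^^^^^^^^^^^^^^^^^^^^^^^^^^^^^^^^^^^^^^^^^^^^^^^^^^^^^^^
cv2.error: OpenCV(4.12.0) /io/opencv/modules/calib3d/src/undistort.dispatch.cpp:347: error: (-215:Assertion failed) CV_IS_MAT(_src) && CV_IS_MAT(_dst) && (_src->rows == 1 || _src->cols == 1) && (_dst->rows == 1 || _dst->cols == 1) && _src->cols + _src->rows - 1 == _dst->rows + _dst->cols - 1 && (CV_MAT_TYPE(_src->type) == CV_32FC2 || CV_MAT_TYPE(_src->type) == CV_64FC2) && (CV_MAT_TYPE(_dst->type) == CV_32FC2 || CV_MAT_TYPE(_dst->type) == CV_64FC2) in function 'cvUndistortPointsInternal'
```

I lifted before the fingers had finished closing (they were still at 47 mm), so the bearing was not picked up. I'll reopen and look at where it lies now.

```bash
python3 -m creep '[[0,-2,0,0,0,0,1],[0,0,2,0,0,0,1],[0,0,4,0,0,0,1],[0,0,2,0,0,0,1],[0,0,0,0,0,0,1],[0,0,0,0,0,0,1]]'; python3 - <<'E'
from w import *
c,o=shot("w14"); 
for x in part(c,o,(.615,.014),.010,.04,.014,.04): print(*x)
P=cloud(c,o); q=P[np.hypot(P[...,0]-.615,P[...,1]-.014)<.04]; print(np.nanpercentile(q[:,2],[95,99,100]))
E
```

```text
time_s: 23.0
tool_pos: [0.6143, 0.0376, 0.1801]
tool_rot: [-180.0, -0.3, 0.3]
force: [0.4, 0.2, 0.3]
grip_width: 0.0408
[0.6143 0.0376 0.1801] [-179.95   -0.28    0.34] 0.0408 [0.4 0.2 0.3]
outer [252.7 220.6] [0.6137 0.0138] 0.0218 [0.0151 0.0157]
hole [252.7 220.7] [0.6138 0.0142] 0.0118 [0.0083 0.0084]
[0.17216476 0.18123243 0.18763505]
```

View pics/w14.png

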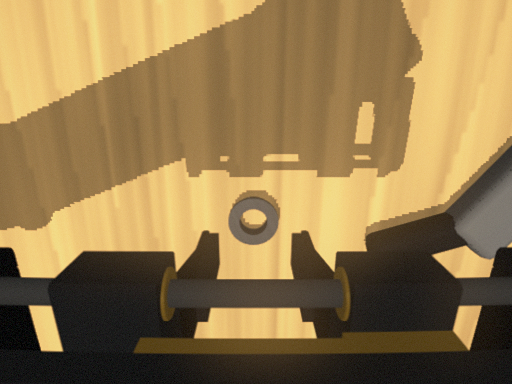

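The bearing (253,220) still lies flat at (0.614, 0.014). I'll approach again with a narrower opening.

```bash
python3 -m creep '[[0,2.3,1,0,-0.005,0.006,0.8],[0,0,3,0,0,0,0.8],[0,0,3,0,0,0,0.8],[0,0,1.5,0,0,0,0.8],[0,0,0,0,0,0,0.8],[0,0,0,0,0,0,0.8]]'
```

```text
time_s: 23.65
tool_pos: [0.6193, 0.0074, 0.098]
tool_rot: [179.9, -0.5, -0.4]
force: [-0.1, -0.7, -0.0]
grip_width: 0.0695
```

```bash
python3 -m creep '[[-0.5,-0.65,1,0,-0.009,-0.006,0.8],[0,0,0.5,0,0,0,0.8],[0,0,0,0,0,0,0.8]]'
```

```text
time_s: 23.95
tool_pos: [0.6158, 0.0147, 0.085]
tool_rot: [179.8, -0.2, -0.0]
force: [0.5, 0.3, 0.2]
grip_width: 0.0696
```

```bash
python3 -m creep '[[-0.2,0.05,0.65,0.003,-0.004,0,0.8],[0,0,0.02,0,0,0,0.8]]'; python3 -m creep '[[0,0,0.02,0,0,0,0],[0,0,0.02,0,0,0,0],[0,0,0.02,0,0,0,0],[0,0,0.02,0,0,0,0],[0,0,0.02,0,0,0,0],[0,0,0,0,0,0,0],[0,0,0,0,0,0,0]]' 30
```

```text
time_s: 24.15
tool_pos: [0.614, 0.0147, 0.0785]
tool_rot: [-180.0, -0.0, 0.0]
force: [-0.2, 0.1, -0.8]
grip_width: 0.0693
time_s: 24.85
tool_pos: [0.6144, 0.0146, 0.078]
tool_rot: [-180.0, -0.1, 0.0]
force: [0.2, 0.5, -0.5]
grip_width: 0.0422
```

```bash
python3 -m creep '[[0,0,0,0,0,0,0],[0,0,-2,0,0,0,0],[0,0,-3,0,0,0,0],[0,0,-4,0,0,0,0],[0,0,-4,0,0,0,0],[0,0,-4,0,0,0,0],[0,0,0,0,0,0,0],[0,0,0,0,0,0,0]]'; python3 w.py w15; python3 - <<'E'
from h import *
c,o=load("w15"); held(c,o,.026,.064,.004)
rim(c,.022,.064,tol=.003,umin=225,umax=285); bore(c,.012,.064,u0=238,u1=272,zj=.07)
cv2.imwrite("pics/m15.png",cv2.resize(c["frame"][170:300,150:370],None,fx=3,fy=3))
E
```

```text
time_s: 25.65
tool_pos: [0.6134, 0.016, 0.2609]
tool_rot: [-180.0, -0.2, 0.2]
force: [-1.1, 0.4, -2.1]
grip_width: 0.0424
[0.6134 0.016  0.2609] [-1.7997e+02 -1.6000e-01  1.9000e-01] 0.0424 [-1.1  0.4 -2.1]
n 1986 plane z 0.0645 tilt [ 0.002 -0.   ] centroid [ 0.0002 -0.0023  0.0645]
outer [ 0.0002 -0.0011] 0.0216
hole [0.0001 0.0006] 0.0116
rim centre tool [0.0001 0.0006] resid 0.00017 60 plane [ 0.0006 -0.0055  0.0644]
bore centre tool [0.0001 0.0013] resid 0.00012 34
```

View pics/m15.png

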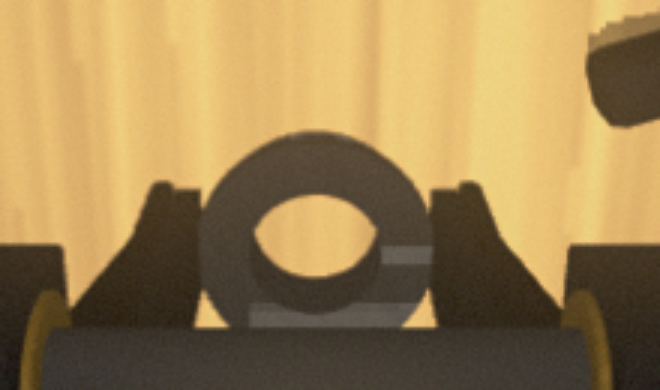

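```bash
python3 -m creep '[[-2.5,-4.2,0,0,0,0,0],[-2.5,-4.2,0,0,0,0,0],[-2.5,-4.2,0,0,0,0,0],[-2.5,-4.2,0,0,0,0,0],[-2.5,-4.2,0,0,0,0,0],[-2.5,-4.2,0,0,0,0,0],[-2,-4,0,0,0,0,0],[0,0,0,0,0,0,0],[0,0,0,0,0,0,0]]'
```

```text
time_s: 26.6
tool_pos: [0.4334, 0.313, 0.252]
tool_rot: [179.8, 0.5, 0.1]
force: [0.3, -1.2, -0.6]
grip_width: 0.0426
```

```bash
python3 -m creep '[[0.2,-0.67,0.5,0.003,0.009,0,0],[0,0,1.5,0,0,0,0],[0,0,1,0,0,0,0],[0,0,0,0,0,0,0]]'; python3 -m creep '[[0,0,0,0,0,0,0]]'
```

```text
time_s: 27.0
tool_pos: [0.4371, 0.316, 0.2169]
tool_rot: [179.9, 0.1, -0.3]
force: [0.5, 0.5, -1.2]
grip_width: 0.0429
time_s: 27.1
tool_pos: [0.4374, 0.3151, 0.2162]
tool_rot: [179.8, 0.2, -0.4]
force: [-0.8, 1.1, -0.9]
grip_width: 0.0424
```

```bash
python3 -m creep '[[-0.2,-0.46,0,0.003,0.003,-0.006,0],[0,-0.03,0,0,0,0,0],[0,0,0,0,0,0,0]]'
```

```text
time_s: 27.4
tool_pos: [0.4362, 0.3197, 0.2165]
tool_rot: [-179.9, 0.0, -0.1]
force: [0.2, -0.2, -0.5]
grip_width: 0.0423
```

```bash
python3 -m creep '[[-0.08,0,0.6,0,0,0,0],[0,0,0.6,0,0,0,0],[0,0,0.5,0,0,0,0],[0,0,0.3,0,0,0,0],[0,0,0,0,0,0,0]]'; python3 - <<'E'
from w import *
c,o=shot("w16"); P=cloud(c,O0); bore(c,.012,.0645,u0=238,u1=272,zj=.066)
m=(np.hypot(P[...,0],P[...,1]-.001)<.0105)&(abs(P[...,2]-(o["tool_pos"][2]-.118))<.003); q=P[m]; print(len(q),q.min(0),q.max(0))
E
```

```text
time_s: 27.9
tool_pos: [0.4354, 0.3198, 0.195]
tool_rot: [-180.0, -0.0, -0.1]
force: [-0.3, -0.2, -1.1]
grip_width: 0.0423
[0.4354 0.3198 0.195 ] [-1.7995e+02 -4.0000e-02 -1.1000e-01] 0.0423 [-0.3 -0.2 -1.1]
bore centre tool [-0.0012 -0.0098] resid 0.00168 34
364 [-0.00724767 -0.00461402  0.07570259] [0.00755463 0.00874606 0.07996239]
```

```bash
python3 -m creep '[[0,0,0.5,0,0,0,0],[0,0,0.4,0,0,0,0],[0,0,0,0,0,0,0]]'; python3 -m creep '[[0,0,0.4,0,0,0,0],[0,0,0.4,0,0,0,0],[0,0,0,0,0,0,0]]'
```

```text
time_s: 28.25
tool_pos: [0.4356, 0.3201, 0.1857]
tool_rot: [-179.9, -0.1, -0.1]
force: [0.5, -0.7, -0.6]
grip_width: 0.0421
time_s: 28.55
tool_pos: [0.4357, 0.3201, 0.177]
tool_rot: [-179.9, -0.1, -0.1]
force: [-0.1, 0.5, -0.1]
grip_width: 0.0427
```

```bash
python3 -m creep '[[-0.04,0.02,0.3,0,0,0,0],[0,0,0.3,0,0,0,0],[0,0,0,0,0,0,0]]'; python3 -m creep '[[0,0,0.3,0,0,0,0],[0,0,0.1,0,0,0,0],[0,0,0,0,0,0,0]]'
```

```text
time_s: 28.85
tool_pos: [0.4353, 0.3199, 0.1704]
tool_rot: [-179.9, -0.1, -0.1]
force: [1.4, 0.0, -0.7]
grip_width: 0.0425
time_s: 29.15
tool_pos: [0.4353, 0.3199, 0.1662]
tool_rot: [-179.9, -0.1, -0.1]
force: [0.0, -0.5, -1.8]
grip_width: 0.0424
```

```bash
python3 -m creep '[[0,0,0.1,0,0,0,0],[0,0,0.05,0,0,0,0],[0,0,0,0,0,0,0]]'
```

```text
time_s: 29.45
tool_pos: [0.4354, 0.32, 0.1649]
tool_rot: [-179.9, -0.1, -0.1]
force: [-0.6, -0.4, 0.1]
grip_width: 0.0423
```

```bash
python3 -m creep '[[0,0,0,0,0,0,0.7],[0,0,0,0,0,0,0.7],[0,0,0,0,0,0,0.7],[0,0,0,0,0,0,0.7],[0,0,0,0,0,0,0.7]]'; python3 -m creep '[[0,0,-2,0,0,0,0.7],[0,0,-4,0,0,0,0.7],[0,1,-3,0,0,0,0.7],[0,4,0,0,0,0,0.7],[0,4,0,0,0,0,0.7],[0,0,0,0,0,0,0.7],[0,0,0,0,0,0,0.7]]'; python3 - <<'E'
from w import *
c,o=shot("w17"); 
for x in part(c,o,(.4352,.3184),.098,.1035,.101,.03): print(*x)
for x in part(c,o,(.4352,.3184),.068,.077,.072,.075)[:1]: print(*x)
P=cloud(c,o); d=np.hypot(P[...,0]-.4354,P[...,1]-.3184); 
q=P[(d>.0135)&(d<.020)&(abs(P[...,2]-.1)<.01)]; print(np.percentile(q[:,2],[10,50,90]),np.linalg.lstsq(np.c_[q[:,:2],np.ones(len(q))],q[:,2],rcond=None)[0])
E
```

```text
time_s: 29.95
tool_pos: [0.4357, 0.3204, 0.1652]
tool_rot: [-179.9, -0.2, -0.1]
force: [0.5, 0.2, 0.3]
grip_width: 0.0605
time_s: 30.65
tool_pos: [0.4362, 0.2268, 0.258]
tool_rot: [-179.9, -0.1, -0.2]
force: [0.0, 0.9, 0.3]
grip_width: 0.0614
[0.4362 0.2268 0.258 ] [-1.7993e+02 -1.4000e-01 -1.5000e-01] 0.0614 [0.  0.9 0.3]
outer [252.7  79.8] [0.4355 0.3184] 0.0217 [0.0155 0.0152]
hole [252.6  80.6] [0.4355 0.3182] 0.0123 [0.0087 0.0087]
outer [253.   76.4] [0.4356 0.3183] 0.0639 [0.0458 0.0445]
[0.0996352  0.10054047 0.10146465] [-0.00043778 -0.00405262  0.10201599]
```

```bash
python3 -m creep '[[0.3,4.9,0,0,0,0,0.7],[0.3,4.9,0,0,0,0,0.7],[0.3,4.9,0,0,0,0,0.7],[0.3,4.9,0,0,0,0,0.7],[0.3,4.9,0,0,0,0,0.7],[0.3,4.9,0,0,0,0,0.7],[0.3,4.9,0,0,0,0,0.7],[0.3,4.9,0,0,0,0,0.7],[0,4.9,0,0,0,0,0.7],[0,4,1,0,0,0,0.7],[0,0,1,0,0,0,0.7],[0,0,0,0,0,0,0.7]]'; python3 - <<'E'
from w import *
c,o=shot("w18")
P=cloud(c,o); m=((P[...,2]>.003)&(P[...,2]<.03)).astype(np.uint8)
cs,_=cv2.findContours(m,cv2.RETR_EXTERNAL,cv2.CHAIN_APPROX_NONE)
for q in cs:
    if len(q)<40: continue
    ctr,r=circ(onplane(c,q.reshape(-1,2),.005,o)); mm=np.zeros(m.shape,np.uint8); cv2.drawContours(mm,[q],-1,1,-1)
    if r<.05: print(q.reshape(-1,2).mean(0).round(),ctr.round(4),r.round(4),np.array(cv2.mean(c["frame"],mm&m)[:3]).round())
E
```

```text
time_s: 31.9
tool_pos: [0.4801, -0.2421, 0.2286]
tool_rot: [-179.0, -0.1, 3.4]
force: [0.4, 0.9, 0.4]
grip_width: 0.0608
[ 0.4801 -0.2421  0.2286] [-1.7897e+02 -1.1000e-01  3.3700e+00] 0.0608 [0.4 0.9 0.4]
[242. 309.] [ 0.4742 -0.3909] 0.0088 [109.  81. 126.]
[231. 232.] [ 0.4587 -0.2999] 0.0197 [140. 157. 168.]
[482. 231.] [ 0.7387 -0.2873] 0.0344 [150. 178. 184.]
[148. 212.] [ 0.3697 -0.2821] 0.0199 [ 11. 105. 204.]
[388. 202.] [ 0.6223 -0.2566] 0.0169 [ 76.  93. 106.]
[305. 201.] [ 0.5348 -0.2606] 0.0197 [ 14. 105. 208.]
```

View pics/w18.png

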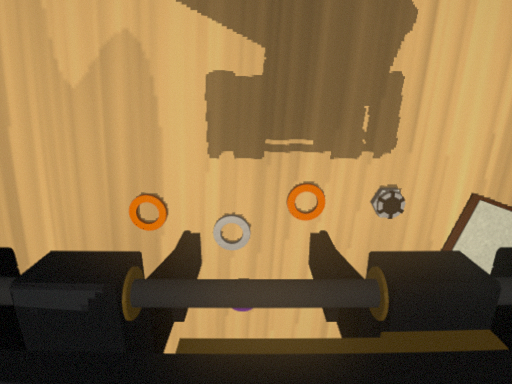

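```bash
python3 -m creep '[[-1.2,2.8,1,-0.017,0,0.03,0.7],[-1.2,2.8,3,0,0,0.028,0.7],[0,0,4,0,0,0,0.7],[0,0,3,0,0,0,0.7],[0,0,0,0,0,0,0.7],[0,0,0,0,0,0,0.7]]'; python3 - <<'E'
from w import *
c,o=shot("w19")
for x in part(c,o,(.4587,-.2999),.003,.012,.006,.03): print(*x)
E
```

```text
time_s: 32.55
tool_pos: [0.4637, -0.2965, 0.1191]
tool_rot: [179.5, -0.4, 0.7]
force: [0.5, 0.5, 0.7]
grip_width: 0.061
[ 0.4637 -0.2965  0.1191] [179.5   -0.4    0.73] 0.061 [0.5 0.5 0.7]
outer [246.1 220.3] [ 0.4588 -0.2995] 0.0197 [0.0137 0.0142]
hole [246.1 220.6] [ 0.4589 -0.2994] 0.012 [0.0084 0.0085]
```

```bash
python3 -m creep '[[-0.48,0.3,1.5,0.008,-0.007,0.012,0.7],[0,0,1.5,0,0,0,0.7],[0,0,0,0,0,0,0.7],[0,0,0,0,0,0,0.7]]'
```

```text
time_s: 33.0
tool_pos: [0.461, -0.3009, 0.0911]
tool_rot: [179.7, -0.2, 0.0]
force: [1.0, -0.3, -0.1]
grip_width: 0.0608
```

```bash
python3 -m creep '[[-0.2,-0.1,1,0.005,-0.004,0,0.7],[0,0,0.4,0,0,0,0.7],[0,0,0,0,0,0,0.7],[0,0,0,0,0,0,0.7]]'
```

```text
time_s: 33.4
tool_pos: [0.4592, -0.2999, 0.0763]
tool_rot: [180.0, -0.0, 0.0]
force: [-0.3, -0.3, -0.5]
grip_width: 0.0611
```

```bash
python3 -m creep '[[-0.04,-0.04,0.44,0,0,0,0.7],[0,0,0.02,0,0,0,0.7]]'; python3 -m creep '[[0,0,0.01,0,0,0,0],[0,0,0.01,0,0,0,0],[0,0,0.01,0,0,0,0],[0,0,0.01,0,0,0,0],[0,0,0,0,0,0,0],[0,0,0,0,0,0,0],[0,0,0,0,0,0,0]]' 20
```

```text
time_s: 33.6
tool_pos: [0.459, -0.2996, 0.0716]
tool_rot: [179.9, -0.1, 0.0]
force: [-0.6, 0.7, -0.9]
grip_width: 0.0612
time_s: 34.3
tool_pos: [0.4592, -0.2997, 0.0716]
tool_rot: [179.9, -0.1, 0.1]
force: [0.8, -0.1, -0.8]
grip_width: 0.0382
```

```bash
python3 -m creep '[[0,0,0,0,0,0,0],[0,0,-2,0,0,0,0],[0,0,-4,0,0,0,0],[0,0,-4,0,0,0,0],[0,0,-4,0,0,0,0],[0,0,-3,0,0,0,0],[0,0,0,0,0,0,0],[0,0,0,0,0,0,0]]'; python3 w.py w20; python3 - <<'E'
from h import *
c,o=load("w20"); held(c,o,.024,.066,.004); bore(c,.012,.066,u0=238,u1=272,zj=.073)
E
```

```text
time_s: 35.1
tool_pos: [0.458, -0.2987, 0.2465]
tool_rot: [-179.9, 0.1, 0.1]
force: [-0.5, 0.4, -2.3]
grip_width: 0.0381
[ 0.458  -0.2987  0.2465] [-1.7995e+02  9.0000e-02  1.1000e-01] 0.0381 [-0.5  0.4 -2.3]
n 1615 plane z 0.0659 tilt [ 0.    -0.001] centroid [-0.     -0.0011  0.0659]
outer [ 0.0001 -0.001 ] 0.0203
hole [ 0.0001 -0.0007] 0.0115
bore centre tool [0.     0.0004] resid 0.00011 34
```

```bash
python3 -m creep '[[0.3,-4.7,0,0,0,0,0],[0.3,-4.7,0,0,0,0,0],[0.2,-4.7,0,0,0,0,0],[0,-4.7,0,0,0,0,0],[0,-4.7,0,0,0,0,0],[0,-4.7,0,0,0,0,0],[-0.3,-4.7,0,0,0,0,0],[-0.3,-4.7,0,0,0,0,0],[-0.3,-4.7,0,0,0,0,0],[-0.3,-4.7,0,0,0,0,0],[-0.3,-4.7,0,0,0,0,0],[-0.3,-4,0,0,0,0,0],[0,0,0,0,0,0,0],[0,0,0,0,0,0,0]]'
```

```text
time_s: 36.55
tool_pos: [0.4375, 0.277, 0.2315]
tool_rot: [-179.5, 1.4, -0.1]
force: [-0.8, -0.2, -0.3]
grip_width: 0.0384
```

```bash
python3 -m creep '[[-0.1,-2.1,0,-0.004,0.024,0,0],[0,-2,0,-0.004,0,0,0],[0,0,0,0,0,0,0],[0,0,0,0,0,0,0]]'
```

```text
time_s: 36.95
tool_pos: [0.4374, 0.3122, 0.2278]
tool_rot: [179.7, 0.3, -0.5]
force: [-0.5, -0.5, 0.4]
grip_width: 0.038
```

```bash
python3 -m creep '[[-0.2,-0.7,0.5,0.005,0.005,-0.009,0],[0,-0.05,1,0,0,0,0],[0,0,0,0,0,0,0],[0,0,0,0,0,0,0]]'
```

```text
time_s: 37.35
tool_pos: [0.4369, 0.3148, 0.2103]
tool_rot: [179.8, -0.0, -0.3]
force: [0.3, -0.1, 0.7]
grip_width: 0.0382
```

```bash
python3 -m creep '[[-0.15,-0.4,0,0.003,0,-0.005,0],[0,-0.02,0.5,0,0,0,0],[0,0,0,0,0,0,0],[0,0,0,0,0,0,0]]'
```

```text
time_s: 37.75
tool_pos: [0.4357, 0.3189, 0.205]
tool_rot: [179.9, -0.0, -0.1]
force: [0.2, -0.2, 0.2]
grip_width: 0.0384
```

```bash
python3 -m creep '[[-0.03,0,0.5,0,0,0,0],[0,0,0.5,0,0,0,0],[0,0,0,0,0,0,0]]'; python3 -m creep '[[0,0,0.4,0,0,0,0],[0,0,0.4,0,0,0,0],[0,0,0,0,0,0,0]]'
```

```text
time_s: 38.05
tool_pos: [0.4354, 0.319, 0.1943]
tool_rot: [179.9, -0.0, -0.1]
force: [-1.0, -0.4, -0.3]
grip_width: 0.0382
time_s: 38.35
tool_pos: [0.4353, 0.3189, 0.1853]
tool_rot: [179.9, -0.0, -0.1]
force: [0.7, -0.7, -0.1]
grip_width: 0.0384
```

```bash
python3 -m creep '[[0,0,0.4,0,0,0,0],[0,0,0.4,0,0,0,0],[0,0,0,0,0,0,0]]'; python3 -m creep '[[0,0,0.2,0,0,0,0],[0,0,0.1,0,0,0,0],[0,0,0.05,0,0,0,0],[0,0,0,0,0,0,0]]'
```

```text
time_s: 38.65
tool_pos: [0.4354, 0.3189, 0.1766]
tool_rot: [179.9, -0.0, -0.1]
force: [-0.3, -0.2, -0.4]
grip_width: 0.0383
time_s: 39.05
tool_pos: [0.4354, 0.319, 0.1729]
tool_rot: [179.9, -0.0, -0.1]
force: [-0.4, -1.0, -0.7]
grip_width: 0.0383
```

```bash
python3 -m creep '[[0,0,0.05,0,0,0,0],[0,0,0,0,0,0,0]]'; python3 -m creep '[[0,0,0,0,0,0,0.7],[0,0,0,0,0,0,0.7],[0,0,0,0,0,0,0.7],[0,0,0,0,0,0,0.7],[0,0,0,0,0,0,0.7]]'; python3 -m creep '[[0,0,-2,0,0,0,0.7],[0,0,-4,0,0,0,0.7],[0,1,-3,0,0,0,0.7],[0,4,0,0,0,0,0.7],[0,4,0,0,0,0,0.7],[0,0,0,0,0,0,0.7],[0,0,0,0,0,0,0.7]]'; python3 - <<'E'
from w import *
c,o=shot("w21"); 
for x in part(c,o,(.4352,.3184),.104,.110,.107,.024): print(*x)
for x in part(c,o,(.4352,.3184),.068,.077,.072,.075)[:1]: print(*x)
P=cloud(c,o); d=np.hypot(P[...,0]-.4354,P[...,1]-.3184); 
q=P[(d>.0135)&(d<.0185)&(abs(P[...,2]-.106)<.01)]; print(np.percentile(q[:,2],[10,50,90]),np.linalg.lstsq(np.c_[q[:,:2],np.ones(len(q))],q[:,2],rcond=None)[0])
E
```

```text
time_s: 39.25
tool_pos: [0.4355, 0.3191, 0.1724]
tool_rot: [180.0, -0.0, -0.1]
force: [-0.4, -0.0, -0.6]
grip_width: 0.0384
time_s: 39.75
tool_pos: [0.4357, 0.3192, 0.1728]
tool_rot: [180.0, -0.1, -0.1]
force: [0.1, -0.4, 0.5]
grip_width: 0.0595
time_s: 40.45
tool_pos: [0.4363, 0.2258, 0.2658]
tool_rot: [179.9, -0.0, -0.1]
force: [-0.6, 0.2, 0.7]
grip_width: 0.0607
[0.4363 0.2258 0.2658] [ 1.799e+02 -4.000e-02 -1.100e-01] 0.0607 [-0.6  0.2  0.7]
outer [253.2  78.3] [0.4356 0.3182] 0.0197 [0.014  0.0139]
hole [253.1  78.9] [0.4356 0.3181] 0.0123 [0.0088 0.0087]
outer [253.2  75.2] [0.4356 0.3184] 0.064 [0.0458 0.0446]
[0.10557318 0.10646509 0.10741246] [ 0.00209089 -0.00705047  0.10781108]
```

View pics/w21.png

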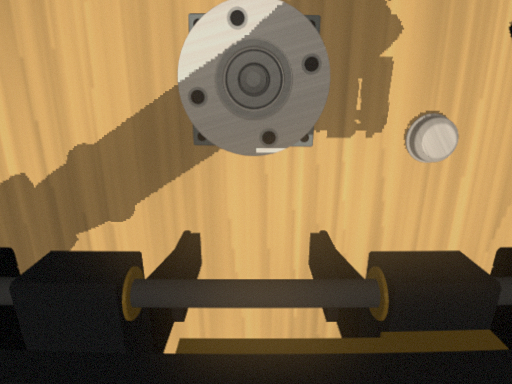

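The stack at (253,78) is concentric and level, with the washer top at 106.5 mm (nominal 107). The gripper is clear of everything and the cap (432,138) is undisturbed.

```bash
python3 -c "
from cell import order
print(order.sign_off())"
```

```text
the job is handed in; nothing more can be done
None
```

The wheel hub is made up on the stub axle: larger bearing, hub, smaller bearing, then the bare steel washer, each lowered home before the next went on. I handed it in at about 40.5 s. Sign-off gives no verdict, so the result below rests on my own wrist-camera checks.

| Part | Measured top, mm | Nominal top, mm |
|---|---|---|
| Larger bearing | 66.5 | 67 |
| Hub | 92.8 | 93 |
| Smaller bearing | 100.5 | 101 |
| Washer | 106.5 | 107 |

- **Fit:** every part measured within about 0.5 mm of the axle's axis. The hub, smaller bearing and washer were fitted for level and are level; the larger bearing measured level in the grip before it was lowered.
- **Clearance:** the gripper was open and clear of everything at hand-in.
- **Missed grasp:** my first try at the smaller bearing failed because I lifted before the fingers had closed. It stayed flat on the bench, about 1 mm from where it was, and the second try worked.
- **Measurements that disagreed:** the larger bearing's place in the grip differed by about 1.7 mm between the bench view and the in-grip view. The in-grip value proved right.
- **Nut, cap and carton:** I never touched them. The cap still looked in place in the last picture, but I did not re-measure the nut or the carton at the end.

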